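# Lift the triangle off a ten-ball pack and hold it level over it

## Robot

A 7-joint arm with a two-finger parallel gripper is mounted at the origin on the work surface. World frame = base frame: x ahead of the robot, y to its left, z up, the work surface at z = 0. Lengths are in m, angles in rad, forces in N, time in s.
With the tool pointing down it reaches from about 0.4 to 0.85 m from the base axis. Payload 4.4 kg.
Tool frame: the origin (TCP) lies between the finger pads; the fingertips stand 14 mm ahead of it and the grasp point (between the pads) lies 5 mm behind it (nose_length is the z of the fingertips in the tool frame, in m); z points along the fingers, y is the line along which they close (so a half turn about z gives the same grasp; the last joint's range is limited). The gripper opens to 94 mm and grips with 3 to 60 N. Pads are 16 mm wide; open, the fingers measure 119 mm over their backs; the gripper's body (75 mm by 177 mm) begins 78 mm behind the grasp point.
Start: joints at [1.074, 0.628, 0.038, 1.517, -0.027, 0.996, -0.02], TCP at [0.271, -0.591, 0.219] pointing down, gripper open.
Joint ranges: [-3.06, 3.06], [-0.37, 2.12], [-1.25, 1.32], [0.18, 2.47], [-1.1, 4.24], [0.23, 1.98], [-2.94, 2.94]. Speed limits (rad/s): [2.57, 2.57, 3.14, 3.14, 3.14, 3.14, 3.14].

## Interface

Orientations are given as [roll, pitch, yaw] about the fixed x, y, z axes, in that order (R = Rz(yaw) Ry(pitch) Rx(roll)).
In Python, from rig import read_state, capture, close_job, nose_length gives the robot as it stands.
- The arm moves only by the tool jog_arm, never from a script. Its argument "plan" is a list that holds one entry, the list of rows, each a list of 7 numbers: the shift along the world's x, y, z normalised to -1 to 1, where 1 is 100 mm, then the turn, a rotation vector about the world's x, y, z normalised to -1 to 1, where 1 is 180 degrees, then the opening, from -1 (shut) to 1 (fully open). In form: [[[tx, ty, tz, rx, ry, rz, jaw], ...]]. A call has 1 to 8 rows; each row is the pose to reach, as a shift and turn from the pose commanded when the call began, turning the shorter way round; what a row does not reach only later rows make up. A row lasts 1/10 s, in which the tool goes at most 50 mm and 8.59 degrees, less where a joint would pass 70% of its speed; a pose out of reach is approached as far as the arm can. A call with a number of a shift or a turn outside -1 to 1 is refused whole. A call with a gripper value outside its range is refused whole. The fingers move at their own pace and stop on an object; "squeeze" is the grip in N (left out, the last holds). Time passes only in rows, so rows that repeat a pose let the fingers close. It gives the time, the measured TCP pose, the force, the opening and the grip force at its end, in the units of the state.
- read_state(): the state, without advancing time (a new reading comes with each control period).
- capture(name): name is "scene" or "top" or "wrist"; returns a dict with "frame" (384x512x3 uint8, red, green, blue), "range_z" (384x512 float32, m along the optical axis (not along the pixel's ray), 0 where there is no reading), "mtx" (3x3 intrinsics, pixels), "extrinsics" (4x4, takes a point from camera to world coordinates). Camera axes: x right, y up, looking along -z (the intrinsics and any distortion apply to the point x, -y, -z); pixel columns grow to the right and rows downward; lengths in m; the calibration is good to about 2 mm. The wrist camera is an equidistant fisheye: a pixel r from the principal point sees the ray r / f radians off the axis. A picture is of the moment at which its call begins.
- close_job(): hands the job in; it is judged then, once.
The state is a dict: "t": time; "q": joint angles; "qd": joint speeds; "joint_efforts": joint torques, N m; "position": TCP position; "tcp_rot": TCP orientation; "contact_force": force on the tool from outside, world axes, zero at the start; "moment": the same for the moment, N m; "opening": finger opening in m; "finger_force": force on a finger pad.
Only numpy, scipy, OpenCV 4.12 (cv2) and the standard library are available. Lean on these libraries where they do the work, as an engineer would, in place of code of your own. Each camera call takes 0.05 s, during which the arm holds its last target. There are 200 camera calls.

## Task

The ten balls are racked for the break. Take the triangle by the middle of its back wall and lift it off the balls, keeping it level and without disturbing the pack, the cue ball or anything else on the table. Finish still holding it steady and level straight over the pack, a hand's breadth above the balls and turned as it stood, so the opponent can check the rack and it can go straight back down if it is not tight: do not put it down or let go.

Things in the scene. Friction and masses are not known exactly. Their poses are not given: they have to be found in the camera images.
- rack: The triangle: wooden ball rack of three upright walls 10 mm thick, 55 mm high, corners rounded, 0.18 to 0.36 kg, loose on the cloth, 1 mm off the outer balls; ten balls in its front. Origin: underside, middle of the triangle (centre of mass in plan); z up, x to the apex (away from the robot, within 0.35 rad), y left. Reaches 106 mm behind and 173 mm ahead of the origin, 310 mm along y.
- rack_bar (a point): Middle of the top edge of the straight back wall (the wall nearest the robot), 101 mm behind the rack's origin, 55 mm above its underside; axes as the rack's. The wall is 10 mm thick across x and runs straight for 230 mm along y. Inside it 49 mm are free to the backs of the last row of balls; outside, nothing stands within 65 mm.
- rack_apex (a point): Point of the triangle at its underside, inside the apex corner, 133 mm ahead of the rack's origin: straight below the centre of the head ball while the triangle stands round the pack.
- rack_left (a point): Point of the triangle at its underside, 17 mm behind and 86 mm to the left of the rack's origin: straight below the centre of the ball at the left end of row 4 while the triangle stands round the pack.
- ball1_center (a point): Centre of the pool ball in row 1, at the apex (head ball), left and right as seen looking to the apex. Ball 57 mm across, 0.165 kg, free to roll.
- ball2_center (a point): Centre of the ball in row 2, left; the same kind.
- ball3_center (a point): Centre of the ball in row 2, right; the same kind.
- ball4_center (a point): Centre of the ball in row 3, left; the same kind.
- ball5_center (a point): Centre of the ball in row 3, middle; the same kind.
- ball6_center (a point): Centre of the ball in row 3, right; the same kind.
- ball7_center (a point): Centre of the ball in row 4, left end; the same kind.
- ball8_center (a point): Centre of the ball in row 4, second from the left; the same kind.
- ball9_center (a point): Centre of the ball in row 4, second from the right; the same kind.
- ball10_center (a point): Centre of the ball in row 4, right end; the same kind.
- cueball_center (a point): Centre of the white cue ball, 57 mm across, free to roll, on the cloth behind the triangle's back wall. Leave it alone.
- chalk1: A cube of cue chalk, 22 mm, loose on the cloth beside the triangle's right wall. Origin under its centre. Leave it alone.
- chalk2: A second such cube, loose on the cloth beside the triangle's left wall. Origin under its centre. Leave it alone.
- cue_butt (a point): Butt end of a cue 1.46 m long and 29 mm thick here, lying on the cloth along the right cushion, tip away from the robot, too heavy to shift; the point is 15 mm above the cloth, x axis to the tip. Leave it alone.
- bridge: A mechanical bridge (stick with a notched brass head 100 mm wide, 62 mm high) lying on the cloth along the left cushion, too heavy to shift. Origin on the cloth just behind the head, which faces the robot; x axis along the stick. Leave it alone.
Mind the look-alikes: they are no part of the job. There is more than one size of the part that bears ball7_center; the job needs the smallest.

How it is judged:
By the outcome, as a careful person would: the job done as asked, in the order asked, and still so for the second after the job is handed in, while the arm keeps its last pose, push and grip.
It also fails if it takes over 35 s, if anything falls off the work surface, if the arm or the gripper's body presses on something with over 40 N, if the wrist force passes 120 N, or if a joint passes its speed limit or range.

## Working session

There is one attempt and no reset: what is moved stays moved. The work goes in short steps, Python scripts to look and compute and a tool call to move; the robot and the scene stay as the last step left them, time stands still between calls to the robot, and variables do not carry over. Pictures are saved under pics/ and viewed, at most 10 in all, crops included, and the job is handed in when it is done.

Besides the shell and the picture viewer there is one more tool, called as a command line: name --argument value ..., lists and objects as JSON in quotes. jog_arm: Moves the arm, as the interface text tells. Scaled input: -1 to 1 covers 100 mm each way for a shift and 180 degrees each way for a turn. Its arguments: {"type":"object","properties":{"plan":{"type":"array","items":{"type":"array","items":{"type":"array","items":{"type":"number","minimum":-1,"maximum":1}}}},"squeeze":{"type":"number"}},"required":["plan"]}

```bash
mkdir -p pics
cat > h.py <<'E'
import numpy as np,cv2
from rig import read_state,capture,close_job,nose_length
def save(c,n,crop=None,s=1):
    f=c["frame"]
    if crop: f=f[crop[1]:crop[3],crop[0]:crop[2]]
    cv2.imwrite("pics/"+n,cv2.resize(f,None,fx=s,fy=s,interpolation=cv2.INTER_CUBIC)[:,:,::-1])
def pt(c,u,v,z=None):
    K=c["mtx"];E=c["extrinsics"];d=np.array([(u-K[0,2])/K[0,0],-(v-K[1,2])/K[1,1],-1])
    if z is None: return E[:3,:3]@(d*c["range_z"][int(round(v)),int(round(u))])+E[:3,3]
    w=E[:3,:3]@d; return E[:3,3]+w*(z-E[2,3])/w[2]
E
python3 - <<'E'
from h import *
import pickle
s=read_state();print(s,nose_length)
d={}
for n in("scene","top"):
    c=capture(n);d[n]=c;save(c,n+".png",s=1.5);print(n,c["mtx"],c["extrinsics"].round(3),[k for k in c])
pickle.dump(d,open("d.pkl","wb"))
E
```

```text
{'t': 0.0, 'q': array([ 1.0742176 ,  0.62932781,  0.03846757,  1.518339  , -0.02699234,
        0.99630902, -0.02000279]), 'qd': array([ 2.17944455e-05,  1.96537704e-04,  1.27770442e-03,  1.19244290e-03,
       -1.03748177e-03, -5.65891019e-05,  1.99100532e-04]), 'joint_efforts': array([-1.41284716e-03, -5.49747241e+01,  1.14319749e+00, -1.86642784e+01,
       -5.22055419e-02,  2.37918226e-02,  2.45620486e-04]), 'position': array([ 0.27117268, -0.59003668,  0.21857573]), 'tcp_rot': array([-3.13972870e+00,  4.46295563e-05,  4.30760074e-01]), 'contact_force': array([ 0.11732942, -0.53063034, -0.35830865]), 'moment': array([-0.03245685,  0.01334726, -0.04673169]), 'finger_force': 0.0, 'opening': 0.09424543393530492} 0.014
scene [[355.87385319   0.         261.21236102]
 [  0.         355.87385319 191.30449938]
 [  0.           0.           1.        ]] [[ 0.498 -0.552  0.669  1.202]
 [ 0.867  0.306 -0.393 -0.391]
 [ 0.012  0.776  0.631  0.636]
 [ 0.     0.     0.     1.   ]] ['frame', 'range_z', 'mtx', 'extrinsics']
top [[356.46961503   0.         256.15298249]
 [  0.         356.46961503 193.69993649]
 [  0.           0.           1.        ]] [[-0.019  0.992 -0.127  0.436]
 [-0.999 -0.015  0.03   0.003]
 [ 0.027  0.128  0.991  1.19 ]
 [ 0.     0.     0.     1.   ]] ['frame', 'range_z', 'mtx', 'extrinsics']
```

View pics/scene.png

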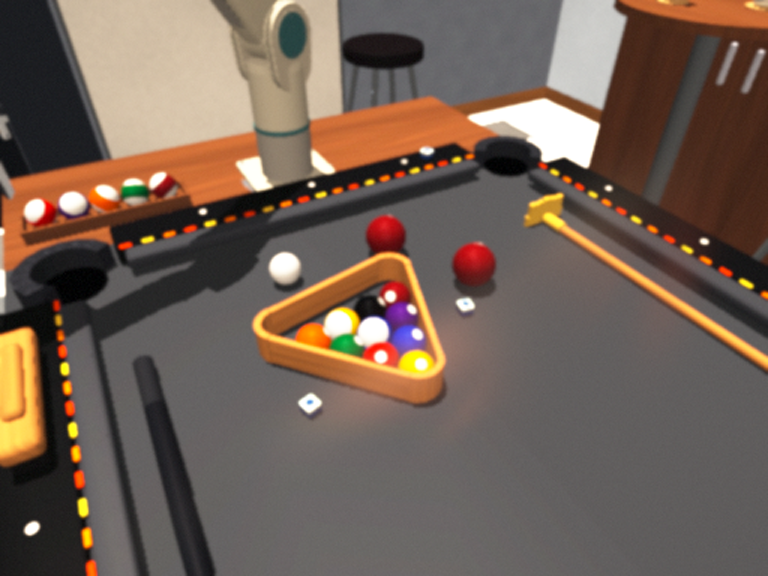

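View pics/top.png

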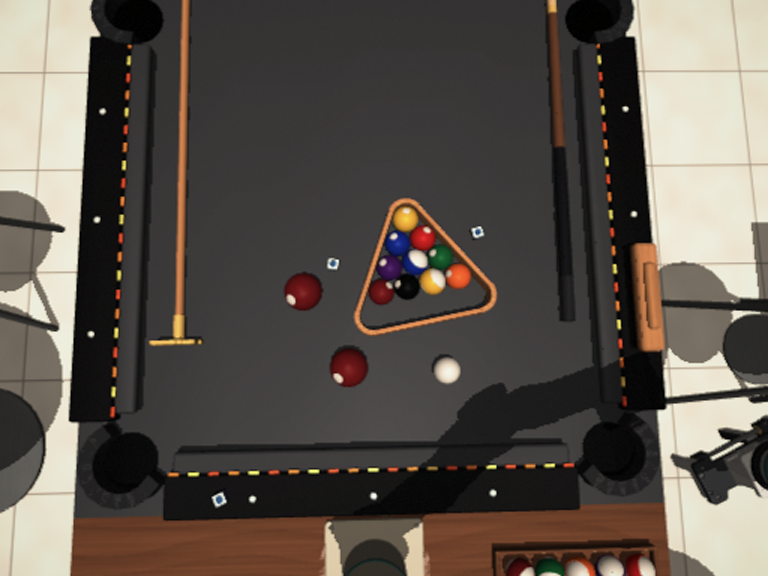

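Scene picture: one wooden triangle, back wall running from about (395,258) to (262,322). The cue ball is at (285,268), with two oversized red balls at (386,235) and (474,264), and chalks at (466,305) and (310,404).

Top picture: the back wall runs from (362,328) to (490,302). Candidates for ball7 are the small dark red ball inside the triangle at (381,292) and the big red balls outside at (302,291) and (348,367). By the description (row 4, left end, smallest) it is the one at (381,292). The wooden brush on the right rail at (648,297) and the tray at (570,560) are not the rack.

```bash
cat > m.py <<'E'
from h import *
def cloud(c):
    K=c["mtx"];E=c["extrinsics"];z=c["range_z"];v,u=np.mgrid[:z.shape[0],:z.shape[1]]
    P=np.stack([(u-K[0,2])/K[0,0]*z,-(v-K[1,2])/K[1,1]*z,-z],-1)
    return P@E[:3,:3].T+E[:3,3]
def wood(c,lo,hi):
    P=cloud(c);h=cv2.cvtColor(c["frame"],cv2.COLOR_RGB2HSV)
    return P,(P[...,0]>.4)&(P[...,0]<.85)&(abs(P[...,1])<.25)&(P[...,2]>lo)&(P[...,2]<hi)&(c["range_z"]>0)
E
python3 - <<'E'
from m import *
import pickle
d=pickle.load(open("d.pkl","rb"))
for n,c in d.items():
    P=cloud(c)
    for a in ([(.45,.75),(-.28,-.24)],[(.8,.9),(-.1,.1)]):
        m=(P[...,0]>a[0][0])&(P[...,0]<a[0][1])&(P[...,1]>a[1][0])&(P[...,1]<a[1][1])&(c["range_z"]>0)
        print(n,"cloth",np.percentile(P[m][:,2],[10,50,90]).round(4))
c=d["top"]
for u,v in [(362,328),(427,316),(490,302),(405,203),(381,292),(302,291),(348,367),(447,370)]: print((u,v),pt(c,u/1.5,v/1.5).round(3))
save(c,"crop.png",(200,120,350,265),4)
save(d["scene"],"crop2.png",(160,150,310,280),5)
E
```

```text
scene cloth [-0.0019 -0.      0.0461]
scene cloth [-0.0019 -0.0005  0.0009]
top cloth [-0.002   0.0014  0.0513]
top cloth [-0.0026  0.0004  0.0035]
(362, 328) [0.502 0.018 0.055]
(427, 316) [ 0.53  -0.127 -0.   ]
(490, 302) [ 0.553 -0.257  0.055]
(405, 203) [ 0.775 -0.08   0.051]
(381, 292) [ 0.578 -0.024  0.056]
(302, 291) [0.58  0.141 0.084]
(348, 367) [0.421 0.047 0.083]
(447, 370) [ 0.411 -0.159  0.059]
```

View pics/crop.png

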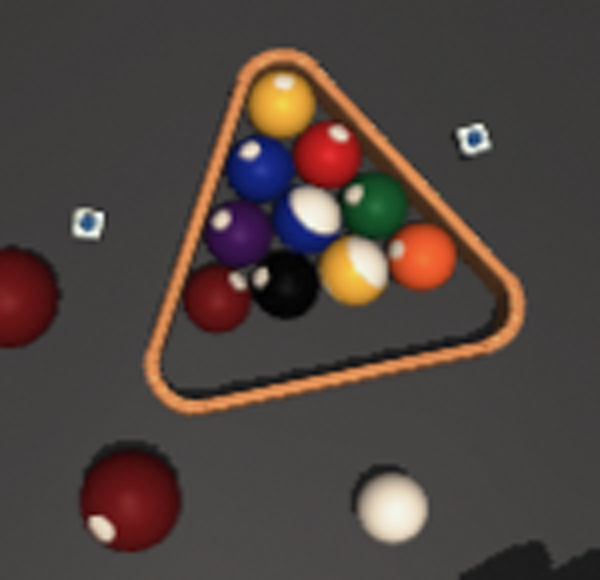

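View pics/crop2.png

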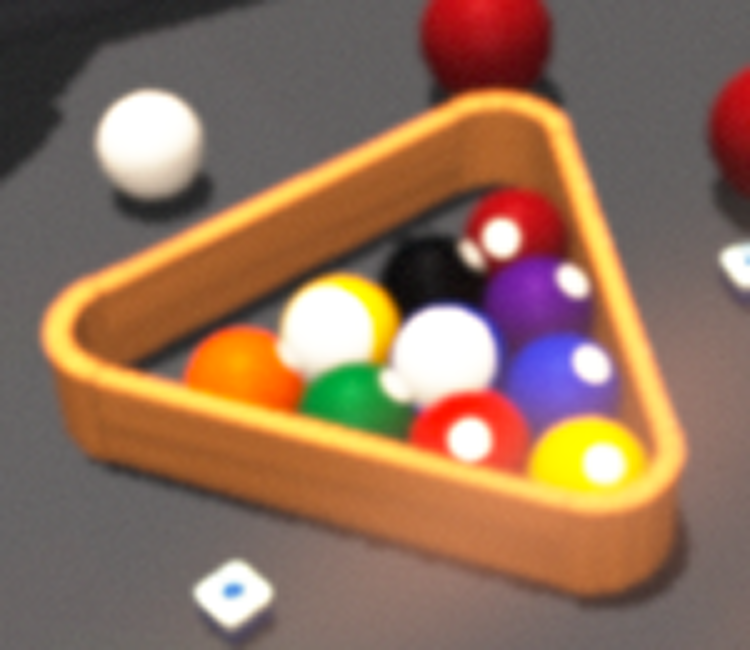

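Top crop: the back wall's top edge runs from about (200,406) to (490,340). The small dark red ball7 is at (217,298), inside the triangle at the left end of row 4, and clearly smaller than the outside reds. Scene crop: the back wall's top edge runs from about (95,285) to (470,100), with nothing touching it.

Run:
```python
from m import *
import pickle
d=pickle.load(open("d.pkl","rb"))
L=((510,.018),(553,-.257))
a=np.array([.502,.018]);b=np.array([.553,-.257]);t=(b-a)/np.linalg.norm(b-a);n=np.array([-t[1],t[0]])
for k,c in d.items():
    P=cloud(c);hsv=cv2.cvtColor(c["frame"],cv2.COLOR_RGB2HSV)
    Q=P[...,:2]-a;s=Q@t;e=Q@n
    m=(s>.02)&(s<.24)&(abs(e)<.03)&(P[...,2]>.045)&(P[...,2]<.066)&(hsv[...,1]>90)
    X=P[m];vx,vy,x0,y0=cv2.fitLine(X[:,:2].astype(np.float32),cv2.DIST_HUBER,0,.001,.001).ravel()
    r=(X[:,0]-x0)*-vy+(X[:,1]-y0)*vx
    print(k,m.sum(),"z",np.median(X[:,2]).round(4),"ang of x axis deg",np.degrees(np.arctan(-vx/vy)).round(2),"line at y=-.12: x",(x0+(-.12-y0)*vx/vy).round(4),"spread",r.std().round(4))
    # ball tops / whole rack rim extents
    ang=np.arctan(-vx/vy);R=np.array([[np.cos(ang),np.sin(ang)],[-np.sin(ang),np.cos(ang)]])
    m=(P[...,2]>.045)&(P[...,2]<.066)&(hsv[...,1]>90)&(s>-.06)&(s<.34)&(e<.32)&(e>-.02)
    X=P[m][:,:2]@R.T;print(" rackframe ext x",np.percentile(X[:,0],[.3,99.7]).round(4),"y",np.percentile(X[:,1],[.3,99.7]).round(4))
    ext=np.array([np.percentile(X[:,0],.3)+.106,np.mean(np.percentile(X[:,1],[.3,99.7]))])
    print(" origin",(R.T@ext).round(4),"bar",(R.T@(ext-[.101,0])).round(4))
# two-view triangulation of picked wall-top corners (crop px -> px)
T=lambda u,v:np.array([u/4+200,v/4+120]);S=lambda u,v:np.array([u/5+160,v/5+150])
for nm,p,q in(("top",T(200,406),T(490,340)),("scene",S(95,285),S(470,100))):
    print(nm,[ [pt(d[nm],*w,z=zz)[:2].round(4) for w in(p,q)] for zz in(.05,.055,.06)])
```

```text
scene 362 z 0.053 ang of x axis deg 10.46 line at y=-.12: x 0.5214 spread 0.0031
 rackframe ext x [0.4828 0.7601] y [-0.3689 -0.0648]
 origin [ 0.6184 -0.1064] bar [ 0.5191 -0.1247]
top 222 z 0.0555 ang of x axis deg 10.9 line at y=-.12: x 0.5155 spread 0.003
 rackframe ext x [0.4788 0.755 ] y [-0.3722 -0.0695]
 origin [ 0.616  -0.1062] bar [ 0.5168 -0.1253]
top [[array([ 0.4931, -0.0094]), array([ 0.5421, -0.2445])], [array([ 0.4928, -0.0094]), array([ 0.5417, -0.2434])], [array([ 0.4926, -0.0093]), array([ 0.5412, -0.2423])]]
scene [[array([ 0.5355, -0.2342]), array([0.4884, 0.0031])], [array([ 0.5412, -0.2356]), array([ 4.945e-01, -3.000e-04])], [array([ 0.5469, -0.2369]), array([ 0.5005, -0.0036])]]
```

jog_arm --plan '[[[0.1, 0.19, 0, 0, 0, 0.017, 0.1], [0.2, 0.38, 0, 0, 0, 0.034, 0.1], [0.3, 0.57, 0, 0, 0, 0.051, 0.1], [0.4, 0.76, 0, 0, 0, 0.068, 0.1], [0.5, 0.94, 0, 0, 0, 0.085, 0.1]]]' --squeeze 5

```text
t: 0.6
position: [0.3217, -0.4954, 0.2191]
tcp_rot: [-3.141, -0.0, 0.7]
contact_force: [-0.1, -0.3, 0.1]
opening: 0.0576
finger_force: 0.0
```

jog_arm --plan '[[[0.1, 0.19, 0, 0, 0, 0.017, 0.1], [0.2, 0.38, 0, 0, 0, 0.034, 0.1], [0.3, 0.57, 0, 0, 0, 0.051, 0.1], [0.4, 0.76, 0, 0, 0, 0.068, 0.1], [0.5, 0.94, 0, 0, 0, 0.085, 0.1]]]'

```text
t: 1.1
position: [0.3723, -0.4009, 0.2195]
tcp_rot: [3.142, -0.0, 0.969]
contact_force: [0.1, 0.3, 0.4]
opening: 0.0514
finger_force: 0.0
```

jog_arm --plan '[[[0.1, 0.19, 0, 0, 0, 0.017, 0.1], [0.2, 0.38, 0, 0, 0, 0.034, 0.1], [0.3, 0.57, 0, 0, 0, 0.051, 0.1], [0.4, 0.76, 0, 0, 0, 0.068, 0.1], [0.5, 0.94, 0, 0, 0, 0.085, 0.1]]]'

```text
t: 1.6
position: [0.4223, -0.3069, 0.2195]
tcp_rot: [3.141, -0.0, 1.237]
contact_force: [-0.3, -0.6, -0.0]
opening: 0.0516
finger_force: 0.0
```

jog_arm --plan '[[[0.1, 0.19, 0, 0, 0, 0.017, 0.1], [0.2, 0.38, 0, 0, 0, 0.034, 0.1], [0.3, 0.57, 0, 0, 0, 0.051, 0.1], [0.4, 0.76, 0, 0, 0, 0.068, 0.1], [0.5, 0.94, 0, 0, 0, 0.085, 0.1]]]'

```text
t: 2.1
position: [0.4723, -0.2129, 0.2195]
tcp_rot: [3.142, -0.0, 1.504]
contact_force: [-0.3, 0.3, 0.0]
opening: 0.0516
finger_force: 0.0
```

jog_arm --plan '[[[0.1, 0.19, 0, 0, 0, 0.017, 0.1], [0.2, 0.38, 0, 0, 0, 0.034, 0.1], [0.3, 0.57, 0, 0, 0, 0.051, 0.1], [0.4, 0.76, 0, 0, 0, 0.068, 0.1], [0.46, 0.9, 0, 0, 0, 0.083, 0.1], [0.46, 0.9, 0, 0, 0, 0.083, 0.1], [0.46, 0.9, 0, 0, 0, 0.083, 0.1]]]'

```text
t: 2.8
position: [0.5172, -0.125, 0.2193]
tcp_rot: [-3.141, 0.0, 1.76]
contact_force: [-1.0, -0.6, 0.8]
opening: 0.0519
finger_force: 0.0
```

Run:
```python
from m import *
import pickle
c=capture("wrist");pickle.dump(c,open("w.pkl","wb"));save(c,"w.png",s=1.5);print(c["mtx"],c["extrinsics"].round(3))
```

```text
[[297.31863964   0.         255.77818103]
 [  0.         297.31863964 193.8159212 ]
 [  0.           0.           1.        ]] [[ 0.982 -0.183 -0.044  0.504]
 [ 0.188  0.954  0.232 -0.058]
 [-0.    -0.237  0.972  0.384]
 [ 0.     0.     0.     1.   ]]
```

View pics/w.png

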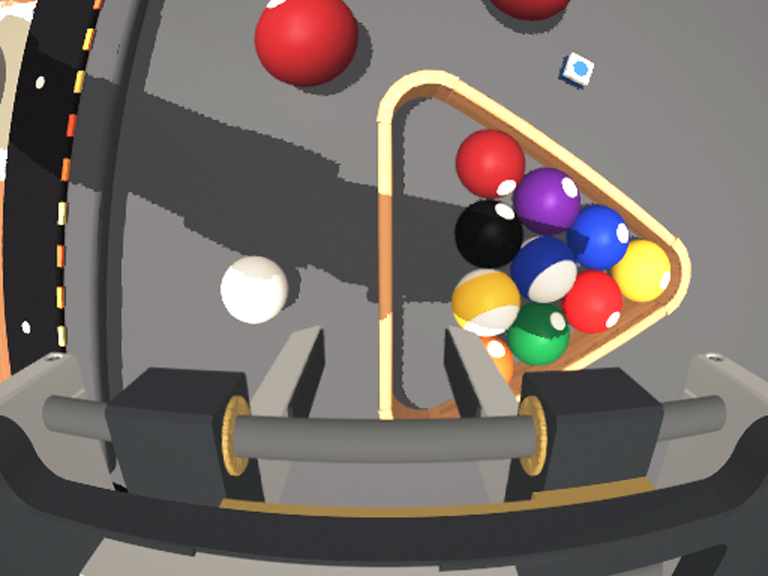

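Wrist picture: the back wall's top runs vertically from (385,120) to (386,415), midway between the fingertips at (322,330) and (447,330). The right finger hangs over the gap, and cue ball at (254,290) is clear.

```bash
cat >> m.py <<'E'
def wray(c,u,v):
    x,y=cv2.fisheye.undistortPoints(np.array([[[u,v]]],float),c["mtx"],np.zeros(4)).ravel()
    E=c["extrinsics"];return E[:3,3],E[:3,:3]@np.array([x,-y,-1])
def wz(c,u,v,z):
    o,d=wray(c,u,v);return o+d*(z-o[2])/d[2]
E
python3 - <<'E'
from m import *
import pickle
c=pickle.load(open("w.pkl","rb"));f=c["frame"].astype(int)
hsv=cv2.cvtColor(c["frame"],cv2.COLOR_RGB2HSV)
B=np.array([.5175,-.125]);R=np.array([[np.cos(.188),np.sin(.188)],[-np.sin(.188),np.cos(.188)]])
for v in(90,110,130,150,170,190,210,225):
    r=[u for u in range(245,275) if hsv[v,u,1]>90 and hsv[v,u,0]<25]
    o,d=wray(c,np.mean(r),v);zc=c["range_z"][v,int(np.mean(r))]
    print(v,r[0],r[-1],"z depth",(o+d*zc)[2].round(4),"rackframe rel",(R@(wz(c,np.mean(r),v,.055)[:2]-B)).round(4))
# ball tops in rack frame: row 4 balls
for u,v in((490,164),(489,234),(486,302),(641,271)): print((R@(wz(c,u/1.5,v/1.5,.0285)[:2]-B)).round(4))
E
```

```text
90 252 261 z depth 0.0543 rackframe rel [0.0007 0.1052]
110 252 261 z depth 0.055 rackframe rel [0.0007 0.083 ]
130 252 261 z depth 0.0536 rackframe rel [-0.0005  0.0609]
150 252 261 z depth 0.0531 rackframe rel [-0.0005  0.0387]
170 252 261 z depth 0.0541 rackframe rel [-0.0004  0.0162]
190 252 261 z depth 0.0538 rackframe rel [-0.0004 -0.0068]
210 253 261 z depth 0.0532 rackframe rel [-0.0003 -0.0304]
225 260 261 z depth 0.0525 rackframe rel [ 0.0043 -0.0488]
[0.0839 0.0869]
[0.0844 0.0299]
[ 0.0847 -0.0273]
[0.2339 0.0011]
```

Wrist view agrees with the top and scene views to within about 1 mm: row 4 sits 84 mm ahead of the bar, the head ball 234 mm ahead, and the wall top at about 54 mm. Descending.

jog_arm --plan '[[[0, 0.01, -0.2, 0, 0, 0, 0.1], [0, 0.01, -0.4, 0, 0, 0, 0.1], [0, 0.01, -0.6, 0, 0, 0, 0.1], [0, 0.01, -0.8, 0, 0, 0, 0.1], [0, 0.01, -0.95, 0, 0, 0, 0.1]]]'

```text
t: 3.35
position: [0.5164, -0.1253, 0.1233]
tcp_rot: [-3.14, 0.0, 1.757]
contact_force: [-0.3, 0.0, -0.0]
opening: 0.0518
finger_force: 0.0
```

jog_arm --plan '[[[0, 0, -0.15, 0, 0, 0, 0.1], [0, 0, -0.3, 0, 0, 0, 0.1], [0, 0, -0.45, 0, 0, 0, 0.1], [0, 0, -0.6, 0, 0, 0, 0.1], [0, 0, -0.75, 0, 0, 0, 0.1], [0, 0, -0.87, 0, 0, 0, 0.1], [0, 0, -0.93, 0, 0, 0, 0.1], [0, 0, -0.93, 0, 0, 0, 0.1]]]'

```text
t: 4.15
position: [0.5169, -0.124, 0.0308]
tcp_rot: [-3.14, -0.0, 1.759]
contact_force: [0.4, 0.1, -0.2]
opening: 0.0516
finger_force: 0.0
```

Run:
```python
from m import *
import pickle
c=capture("wrist");pickle.dump(c,open("w2.pkl","wb"));save(c,"w2.png",s=1.5)
s=read_state();print(s["position"],s["tcp_rot"],s["contact_force"],s["opening"])
```

```text
[ 0.51731306 -0.12394421  0.03142807] [-3.14121190e+00  7.60955304e-05  1.75917356e+00] [-0.04209766  0.3384935   0.35100052] 0.051777138453491106
```

View pics/w2.png

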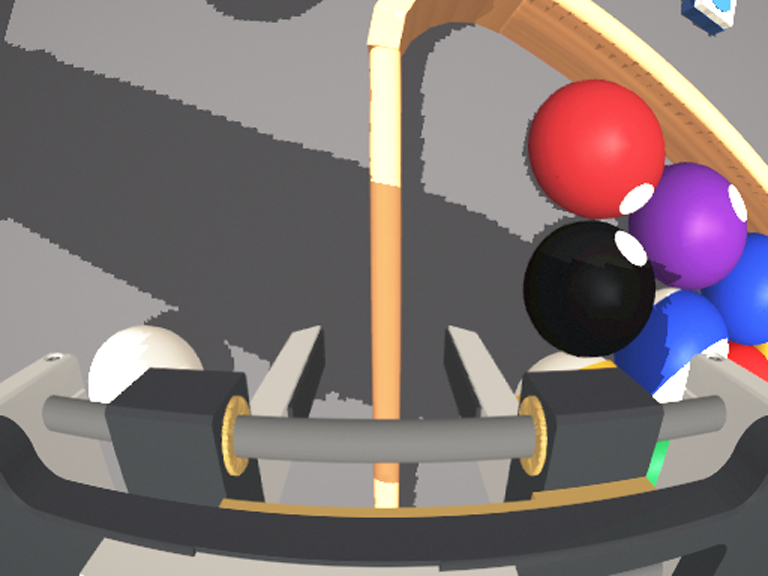

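Wrist picture after descent: the wall (370–401, centre 385.5) is centred between the fingertips (322 and 447), and the balls and cue ball are untouched. Closing gently, then firming up.

jog_arm --plan '[[[0, 0, 0, 0, 0, 0, -0.3], [0, 0, 0, 0, 0, 0, -0.6], [0, 0, 0, 0, 0, 0, -0.7], [0, 0, 0, 0, 0, 0, -0.74], [0, 0, 0, 0, 0, 0, -0.78], [0, 0, 0, 0, 0, 0, -0.84], [0, 0, 0, 0, 0, 0, -1], [0, 0, 0, 0, 0, 0, -1]]]' --squeeze 5

```text
t: 5.0
position: [0.5176, -0.1236, 0.0316]
tcp_rot: [3.141, 0.0, 1.76]
contact_force: [0.7, 0.7, 1.8]
opening: 0.0097
finger_force: 5.0
```

jog_arm --plan '[[[0, 0, 0, 0, 0, 0, -1], [0, 0, 0, 0, 0, 0, -1], [0, 0, 0, 0, 0, 0, -1]]]' --squeeze 25

```text
t: 5.3
position: [0.5175, -0.1236, 0.0316]
tcp_rot: [3.141, 0.0, 1.76]
contact_force: [-0.5, 0.1, 2.2]
opening: 0.0096
finger_force: 25.0
```

jog_arm --plan '[[[0, 0, 0, 0, 0, 0, -1], [0, 0, 0, 0, 0, 0, -1], [0, 0, 0, 0, 0, 0, -1], [0, 0, 0, 0, 0, 0, -1]]]' --squeeze 58

```text
t: 5.7
position: [0.5176, -0.1236, 0.0316]
tcp_rot: [3.141, 0.0, 1.76]
contact_force: [-0.3, 0.6, 3.4]
opening: 0.0098
finger_force: 58.0
```

jog_arm --plan '[[[0, 0, 0.005, 0, 0, 0, -1], [0, 0, 0.015, 0, 0, 0, -1], [0, 0, 0.03, 0, 0, 0, -1], [0, 0, 0.05, 0, 0, 0, -1], [0, 0, 0.07, 0, 0, 0, -1], [0, 0, 0.09, 0, 0, 0, -1], [0, 0, 0.1, 0, 0, 0, -1], [0, 0, 0.1, 0, 0, 0, -1]]]'

```text
t: 6.5
position: [0.5176, -0.1237, 0.0417]
tcp_rot: [3.141, 0.0, 1.76]
contact_force: [0.1, -0.0, -2.8]
opening: 0.0098
finger_force: 58.0
```

```bash
cat > chk.py <<'E'
from m import *
import sys
s=read_state();print({k:np.round(s[k],4) for k in("t","position","tcp_rot","contact_force","moment","opening")})
P0=s["position"];lo,hi=float(sys.argv[1]),float(sys.argv[2])
th=.188;R=np.array([[np.cos(th),np.sin(th)],[-np.sin(th),np.cos(th)]]);B=np.array([.5175,-.124])
for n in("scene","top"):
    c=capture(n);P=cloud(c);hsv=cv2.cvtColor(c["frame"],cv2.COLOR_RGB2HSV)
    Q=(P[...,:2]-B)@R.T;z=P[...,2]
    # rim band: side walls, outer line from (0,+-~.14) to (.25,~.02)
    m=(Q[...,0]>-.02)&(Q[...,0]<.29)&(abs(Q[...,1])<.17)&(z>lo)&(z<hi)&(hsv[...,1]>90)&(hsv[...,0]<25)&(c["range_z"]>0)
    X=np.c_[Q[m],z[m]]
    # rim top only: keep highest around robust plane fit
    A=np.c_[X[:,:2],np.ones(len(X))];w=np.ones(len(X),bool)
    for _ in range(8):
        k=np.linalg.lstsq(A[w],X[w,2],rcond=None)[0];r=X[:,2]-A@k;w=(abs(r)<max(.004,1.5*r[w].std()*.8))
    print(n,m.sum(),w.sum(),"slope x,y deg",np.degrees(k[:2]).round(2),"z@bar",k[2].round(4),"ext",np.percentile(X[w],[.5,99.5],axis=0)[:,:2].round(4).tolist())
    save(c,n+"_"+sys.argv[3]+".png",s=1.5)
E
python3 chk.py .055 .08 a
```

```text
{'t': np.float64(6.5), 'position': array([ 0.5176, -0.1237,  0.0417]), 'tcp_rot': array([3.1413e+00, 1.0000e-04, 1.7596e+00]), 'contact_force': array([ 0.0609, -0.0287, -2.8372]), 'moment': array([-0.0658,  0.189 ,  0.003 ]), 'opening': np.float64(0.0098)}
scene 1470 1101 slope x,y deg [-0.01  0.16] z@bar 0.0635 ext [[-0.0037, -0.1536], [0.2736, 0.1525]]
top 862 643 slope x,y deg [-0.08  0.09] z@bar 0.0649 ext [[-0.0055, -0.154], [0.2706, 0.151]]
```

jog_arm --plan '[[[0, 0, 0.03, 0, 0, 0, -1], [0, 0, 0.1, 0, 0, 0, -1], [0, 0, 0.2, 0, 0, 0, -1], [0, 0, 0.32, 0, 0, 0, -1], [0, 0, 0.44, 0, 0, 0, -1], [0, 0, 0.56, 0, 0, 0, -1], [0, 0, 0.66, 0, 0, 0, -1], [0, 0, 0.72, 0, 0, 0, -1]]]'

```text
t: 7.4
position: [0.518, -0.1238, 0.1149]
tcp_rot: [3.14, 0.001, 1.759]
contact_force: [-0.4, 0.5, -3.3]
opening: 0.0093
finger_force: 58.0
```

jog_arm --plan '[[[0, 0, 0.08, 0, 0, 0, -1], [0, 0, 0.18, 0, 0, 0, -1], [0, 0, 0.3, 0, 0, 0, -1], [0, 0, 0.42, 0, 0, 0, -1], [0, 0, 0.52, 0, 0, 0, -1], [0, 0, 0.59, 0, 0, 0, -1], [0, 0, 0.63, 0, 0, 0, -1], [0, 0, 0.64, 0, 0, 0, -1]]]'

```text
t: 8.2
position: [0.5176, -0.1237, 0.1779]
tcp_rot: [3.141, 0.0, 1.76]
contact_force: [-0.4, 0.5, -3.0]
opening: 0.0095
finger_force: 58.0
```

jog_arm --plan '[[[0, 0, 0, 0, 0, 0, -1], [0, 0, 0, 0, 0, 0, -1], [0, 0, 0, 0, 0, 0, -1], [0, 0, 0, 0, 0, 0, -1], [0, 0, 0, 0, 0, 0, -1]]]'

```text
t: 8.7
position: [0.5174, -0.1236, 0.1773]
tcp_rot: [-3.141, -0.0, 1.76]
contact_force: [0.1, 0.6, -2.4]
opening: 0.0096
finger_force: 58.0
```

```bash
python3 chk.py .17 .23 b
```

```text
{'t': np.float64(8.7), 'position': array([ 0.5174, -0.1236,  0.1773]), 'tcp_rot': array([-3.1413e+00, -2.0000e-04,  1.7597e+00]), 'contact_force': array([ 0.1266,  0.5602, -2.3504]), 'moment': array([-0.0654,  0.195 ,  0.0127]), 'opening': np.float64(0.0096)}
scene 3749 1074 slope x,y deg [1.52 2.78] z@bar 0.1913 ext [[-0.0022, -0.1539], [0.2744, 0.1524]]
top 1077 776 slope x,y deg [-0.12  0.03] z@bar 0.2011 ext [[-0.0057, -0.1224], [0.2705, 0.1519]]
```

View pics/scene_b.png

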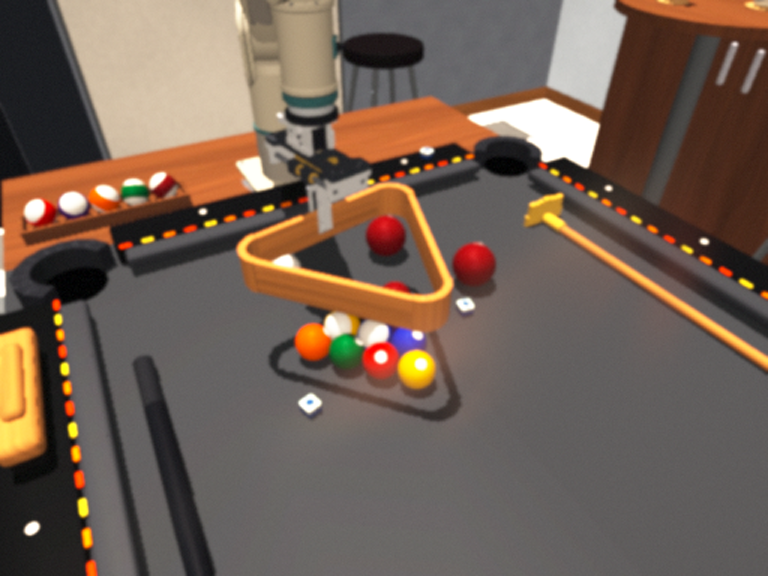

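View pics/top_b.png

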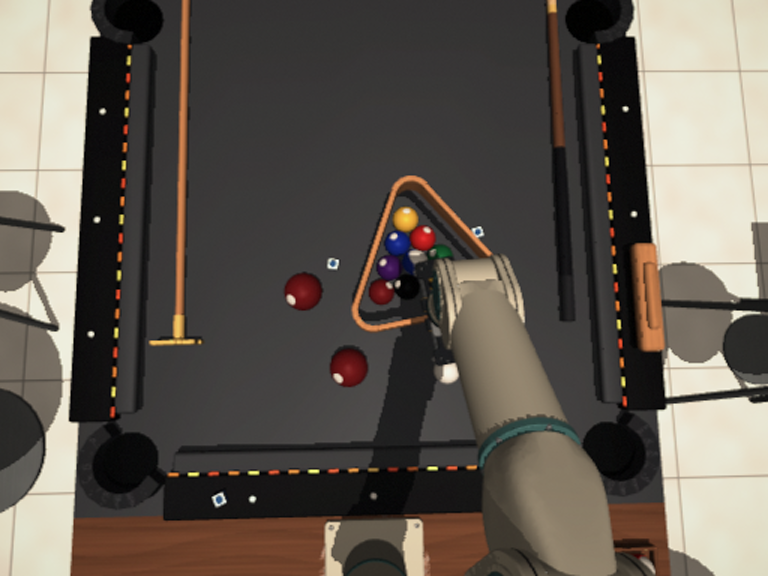

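Both pictures show the triangle held level over the pack, its apex at (408,182) in the top view. Visible balls, chalks and red balls are at the same pixels as before, and the cue ball is unmoved at (447,370). The top-view fit gives a tilt of about 0.1° and the underside about 89 mm above the balls. The scene-view fit (1.5° and 2.8°) is not usable, because its wide height band took in the wall faces.

```bash
python3 -c "
from rig import close_job
print(close_job())"
```

```text
the job is handed in; nothing more can be done
None
```

The triangle is lifted and held level (about 0.1° tilt in the top view), turned as it stood, about 89 mm above the undisturbed pack, and the job is handed in.

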